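# Load the jar carousel and hold it with the blue-lidded jar at the front

### The arm

A 6-joint arm with a two-finger parallel gripper is mounted at the origin on a cart in front of the work surface, level with it; the furniture and walls round the work are solid. World frame = base frame: x ahead of the robot, y to its left, z up, the work surface at z = 0. Lengths are in mm, angles in degrees, forces in N, time in s.
With the tool pointing down it reaches from about 250 to 850 mm from the base axis. Payload 12.5 kg.
Tool frame: the origin (TCP) lies on the mounting face of the last link; the fingertips stand 186 mm ahead of it and the grasp point (between the pads) lies 167 mm ahead of it (bot.finger_overhang is the distance from the TCP to the fingertips, in mm); z points along the fingers, y is the line along which they close (so a half turn about z gives the same grasp; the last joint's range is limited). The gripper opens to 93 mm and grips with 3 to 60 N. Pads are 15 mm wide; open, the fingers measure 128 mm over their backs; the gripper's body (75 mm by 188 mm) begins 65 mm behind the grasp point.
Start: joints at [-80.879, 20.094, 94.641, -0, 65.266, -4.847], TCP at [132.786, -533.717, 404.733] pointing down, gripper open.
Joint ranges: [-157.81, 157.81], [-45, 120.19], [0.68, 151.7], [-89.99, 269.99], [4.06, 180], [-164.3, 164.3]. Speed limits (degrees/s): [127.2, 127.2, 159.86, 180, 180, 180].

### API

Orientations are given as a 3x3 rotation matrix whose columns are the frame's x, y, z axes.
In Python, from cell import bot gives the robot as it stands. The module is installed in compiled form; this text tells all that it offers.
- The arm moves only by the shell command python3 -m pendant 'ROWS' [OPENING]. ROWS is JSON, a list of rows, each a list of 4 numbers: the shift along the tool's x, y, z scaled (see below), then the turn about the tool's z scaled (see below). A call has 1 to 10 rows; each row is the pose to reach, as a shift and turn from the pose commanded when the call began, along the tool's axes at that moment; what a row does not reach only later rows make up. The controller multiplies each number of a shift by 200 mm and each number of a turn by 60 degrees. A row lasts 1/10 s, in which the tool goes at most 50 mm and 8.59 degrees, less where a joint would pass 70% of its speed; a pose out of reach is approached as far as the arm can. A call with a number of a shift or a turn outside -1 to 1 is refused whole. A call with a gripper value outside its range is refused whole. OPENING is the gripper's target within -1 to 1 (fully open at 1, half-way at 0, shut at -1), set as the call begins (- or left out, the last holds). The fingers move at their own pace and stop on an object; the grip force is fixed at half the most. Time passes only in rows, so rows that repeat a pose let the fingers close. It gives the time, the measured TCP pose, the force, the opening and the grip force at its end, in the units of the state.
- bot.get_state(): the state, without advancing time (a new reading comes with each control period).
- bot.camera(name): name is "scene" or "top"; returns (picture, depth): 420x560x3 uint8, blue, green, red; 420x560 float32, mm along the optical axis (not along the pixel's ray), 0 where there is no reading.
- bot.get_calibration(name): a dict with "intrinsics" (3x3 intrinsics, pixels), "view" (4x4, takes a point from world to camera coordinates). Camera axes: x right, y up, looking along -z (the intrinsics and any distortion apply to the point x, -y, -z); pixel columns grow to the right and rows downward; lengths in mm; the calibration is good to about 2 mm. A picture is of the moment at which its call begins. get_calibration takes no time and is no camera call.
- bot.finish_job(): hands the job in; it is judged then, once.
Trained networks look in the newest picture that a camera, given by its name, has taken for a name from the list of things; names that differ only in an ending like _2 or _b are one class to them, and where a whole thing is asked for, a point or a joint stands for the part that bears it (a point fixed in the world has none). Each returns a list of dicts, best first, with "score" (0 to 1); they miss things now and then, are a little off and sometimes report something else, mostly with a low value. They report only what shows in the picture. A call takes as long as a camera call. They do not tell look-alikes from the thing itself.
- bot.masks_of(query, camera): "pixels" (420x560 bool, what is visible of it) and "rect" ([left, top, right, bottom] in pixels, round what is visible of it).
The state is a dict: "time_s": time; "joint_pos": joint angles; "qd": joint speeds; "joint_torque": joint torques, N m; "tool_pos": TCP position; "tcp_rot": TCP orientation; "force": force on the tool from outside, world axes, zero at the start; "ft_torque": the same for the moment, N m; "finger_gap": finger opening in mm; "gripper_force": force on a finger pad.
Only numpy, scipy, OpenCV 4.12 (cv2) and the standard library are available. Lean on these libraries where they do the work, as an engineer would, in place of code of your own. Each camera call takes 0.05 s, during which the arm holds its last target. There are 200 camera calls.

### The job

Put the blue-lidded jar of brass screws back upright, fully down, in the one empty cup of the jar carousel, turn the carousel so that this jar stands squarely at the front, in the middle behind the grey picking tray, and hold the carousel still there so that I can unscrew the lid. Finish while still gripping the black handle in the carousel's middle, fingers clear of the jar. Leave the other jars standing in their cups, and the tape measure, pliers and pencil where they lie.

Things in the scene. Friction and masses are not known exactly. Their poses are not given: they have to be found in the camera images.
- stand: fixed carousel stand: plywood board, top 16 mm above the table. Origin on the table below the turntable's axis. Its -x axis points to the front (towards the robot within 0.4 rad), where a grey open picking tray (56 mm deep, 170 mm wide, rim 38 mm above the table) has its middle 178 mm from the axis. The board ends 152 mm behind the axis and 135 mm to either side
- turntable (a joint): angle in rad turned since the start, positive anticlockwise from above, by the round wooden turntable (radius 136 mm, upper face 36 mm above the table). It turns freely either way without stops; bearing friction about 0.02 N m; stays where left. Six grey ring cups, 60 degrees apart on a circle of 98 mm radius; five hold jars, one is empty
- free_cup (a point): centre of the empty cup's floor, 36 mm above the table, turning with the turntable; its x axis points outward from the turntable's axis, z up. A cup is a ring 14 mm high, inner radius 29 mm at the floor widening to 32 mm at the mouth, outer radius 35 mm
- front (a point): point at cup-floor height where the blue-lidded jar's bottom centre belongs at the end: 98 mm from the axis on the front side, fixed to the stand
- jar_blue: loose clear jar with a blue knurled screw lid, brass screws inside, standing on the table at the start. Diameter 53 mm (body and lid), 81 mm high, lid from 61 to 81 mm above its underside, 0.1 to 0.25 kg. Origin at the centre of its underside, z up
- jar_black: jar of the same size with a black lid, loose in a cup of the turntable; origin at the centre of its underside
- jar_white: the same with a white lid
- jar_grey: the same with a grey lid
- jar_yellow: the same with a yellow lid
- jar_green: the same with a green lid
- tape_measure: loose yellow tape measure, 68 x 102 x 36 mm, to be left where it lies; origin at the centre of its underside
- pliers: loose red-handled pliers, 55 x 175 x 12 mm, to be left where they lie; origin at the centre of their underside
- pencil: loose red carpenter's pencil, 14 x 171 x 8 mm, to be left where it lies; origin at the centre of its underside
- handle: black wing handle on the turntable's axis, rigid with it: a bar 70 mm long (its x, which points towards the empty cup), 14 mm thick (its y), 30 mm high. Origin at its middle, 127 mm above the table, top 142 mm; a 16 mm post below it. Lids of jars in the cups come within 71 mm of the axis and end 117 mm above the table
Things that resemble listed ones, but are neither listed nor needed, are in the scene too. Leave any pink look-alike of the jar_blue alone.

How it is judged (in metres and radians):
On the way:
1. the blue-lidded jar stands fully down in the empty cup, let go (horizontal distance between jar_blue and free_cup below 0.006 m and z of jar_blue in the frame of free_cup between -0.004 and 0.004 m and angle between jar_blue's own z axis and vertical below 0.06 rad and contact force between the fingers and jar_blue below 0.05 N), for 0.2 s.
At the end, for the whole second after the job is handed in: Blue-lidded jar upright and fully down in its cup, within 10 mm sideways of the middle of the front; turntable at rest (under 0.05 rad/s), fingers gripping its centre handle with more than 1.5 N and not touching the jar; the other jars upright and fully down in their cups (horizontal distance between jar_blue and free_cup below 0.006 m and z of jar_blue in the frame of free_cup between -0.004 and 0.004 m and angle between each of jar_blue, jar_black, jar_white, jar_grey, jar_yellow, jar_green's own z axis and vertical below 0.06 rad and z of each of jar_black, jar_white, jar_grey, jar_yellow, jar_green in the frame of free_cup below 0.005 m and y of jar_blue in the frame of front between -0.01 and 0.01 m and horizontal distance between jar_blue and front below 0.03 m and velocity of joint turntable between -0.05 and 0.05 rad/s and contact force between the fingers and handle above 1.5 N and contact force between the fingers and jar_blue below 0.5 N and distance between the grasp point and handle below 0.035 m); the arm keeps its last pose, push and grip.
It fails at once if another jar is lifted or tipped out of its cup (z of any of jar_black, jar_white, jar_grey, jar_yellow, jar_green in the frame of free_cup above 0.012 m or angle between any of jar_black, jar_white, jar_grey, jar_yellow, jar_green's own z axis and vertical above 0.35 rad).
It fails at once if the tape measure, pliers or pencil is moved more than 25 mm (distance of any of tape_measure, pliers, pencil from where it was at the start of the episode above 0.025 m).
It fails at once if the blue-lidded jar is tipped over (angle between jar_blue's own z axis and vertical above 0.8 rad).
It also fails if it takes over 51 s, if anything falls off the work surface, if the arm or the gripper's body presses on something with over 40 N, if the wrist force passes 120 N, or if a joint passes its speed limit or range.

## Working session

There is one attempt and no reset: what is moved stays moved. The work goes in short steps, Python scripts to look and compute and a shell command to move; the robot and the scene stay as the last step left them, time stands still between calls to the robot, and variables do not carry over. Pictures are saved under pics/ and viewed, at most 10 in all, crops included, and the job is handed in when it is done.

```bash
mkdir -p pics
cat > h.py <<'E'
import numpy as np, cv2
from cell import bot
def world(cam, px, depth):
    """pixels Nx2 (col,row) + depth -> world mm"""
    c=bot.get_calibration(cam); K=np.array(c["intrinsics"]); V=np.linalg.inv(np.array(c["view"]))
    px=np.atleast_2d(px).astype(float); d=np.asarray(depth,float).ravel()
    x=(px[:,0]-K[0,2])/K[0,0]*d; y=(px[:,1]-K[1,2])/K[1,1]*d
    return (V@np.stack([x,-y,-d,np.ones_like(d)]))[:3].T
def cloud(cam, mask, depth):
    r,c=np.nonzero(mask&(depth>0)); return world(cam,np.c_[c,r],depth[r,c])
E
python3 - <<'E'
from h import *
for n in ("scene","top"):
    p,d=bot.camera(n); cv2.imwrite(f"pics/{n}0.png",p); np.save(f"{n}d.npy",d)
    c=bot.get_calibration(n); print(n,c.keys(),np.round(np.linalg.inv(c["view"]),2).tolist(),np.array(c["intrinsics"]).round(1).tolist())
    for q in ("jar_blue","free_cup","handle","stand","tape_measure","pliers","pencil","jar_green"):
        for m in bot.masks_of(q,n)[:3]:
            P=cloud(n,m["pixels"],d); print(q,round(m["score"],2),m["rect"],m["pixels"].sum(),np.median(P,0).round() if len(P) else None, P.max(0).round() if len(P) else None,P.min(0).round() if len(P) else None)
E
```

```text
scene dict_keys(['intrinsics', 'view']) [[-0.7, 0.52, -0.48, -187.1], [-0.71, -0.53, 0.46, 686.37], [-0.01, 0.67, 0.75, 1223.51], [0.0, 0.0, 0.0, 1.0]] [[518.6, 0.0, 280.3], [0.0, 518.6, 207.2], [0.0, 0.0, 1.0]]
jar_blue 0.88 [222.7, 269.9, 240.8, 301.1] 552 [459. 256.  72.] [496. 277.  85.] [442. 206.  -2.]
jar_blue 0.57 [183.1, 283.8, 206.4, 315.4] 565 [488. 352.  74.] [527. 373.  87.] [474. 321.  -0.]
free_cup 0.92 [251.3, 178.6, 339.8, 249.3] 3261 [513. -64.  36.] [686.  69. 146.] [ 402. -194.   10.]
handle 0.74 [284.1, 181.1, 307.1, 198.1] 200 [536. -64. 132.] [603. -54. 146.] [ 502. -114.   34.]
stand 0.64 [234.1, 178.5, 356.2, 283.7] 2860 [396.  13.  16.] [710. 105.  44.] [ 330. -218.   -6.]
tape_measure 0.63 [139.7, 266.0, 168.1, 304.8] 693 [615. 397.  33.] [672. 437.  41.] [580. 334.  -1.]
pliers 0.55 [361.6, 184.8, 369.7, 192.6] 25 [ 467. -328.    8.] [ 474. -313.   15.] [ 461. -340.   -1.]
pencil 0.54 [157.2, 278.5, 196.3, 326.0] 276 [563. 376.   5.] [592. 447.  80.] [518. 284.  -4.]
pencil 0.18 [318.1, 176.6, 334.4, 207.3] 459 [ 491. -145.  101.] [ 572. -130.  122.] [ 470
[... 1119 characters left out ...]
.]
tape_measure 0.36 [272.1, 179.6, 352.0, 268.6] 4064 [538. -73.  37.] [685.  65. 147.] [ 410. -205.   -1.]
pliers 0.86 [385.2, 242.7, 435.2, 258.9] 356 [ 459. -407.   11.] [ 479. -313.   21.] [ 425. -492.   -4.]
pliers 0.35 [157.4, 213.5, 203.9, 226.4] 166 [571. 372.   7.] [590. 440.  15.] [553. 288.  -1.]
pencil 0.78 [157.1, 212.2, 202.4, 225.5] 174 [571. 366.   7.] [590. 443.  15.] [553. 286.  -2.]
jar_green 0.66 [172.8, 231.0, 194.8, 251.1] 309 [506. 335.  79.] [532. 394.  88.] [479. 317.  -6.]
jar_green 0.5 [279.1, 234.9, 296.0, 251.5] 260 [484.   7. 117.] [514.  34. 124.] [458. -24.  32.]
jar_green 0.2 [306.4, 215.0, 313.8, 235.6] 113 [544. -71. 140.] [577. -60. 147.] [513. -83.  35.]
```

Run:
```python
from h import *
p=cv2.imread("pics/top0.png")[165:305,150:370]; cv2.imwrite("pics/topc.png",cv2.resize(p,None,fx=3.6,fy=3.6,interpolation=cv2.INTER_CUBIC))
p=cv2.imread("pics/scene0.png")[165:330,130:380]; cv2.imwrite("pics/scenec.png",cv2.resize(p,None,fx=3.2,fy=3.2,interpolation=cv2.INTER_CUBIC))
```

```text
(no output)
```

View pics/topc.png

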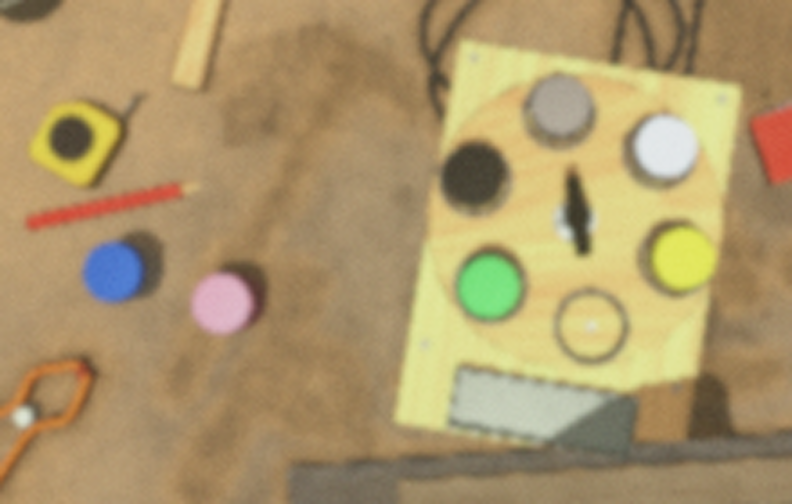

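View pics/scenec.png

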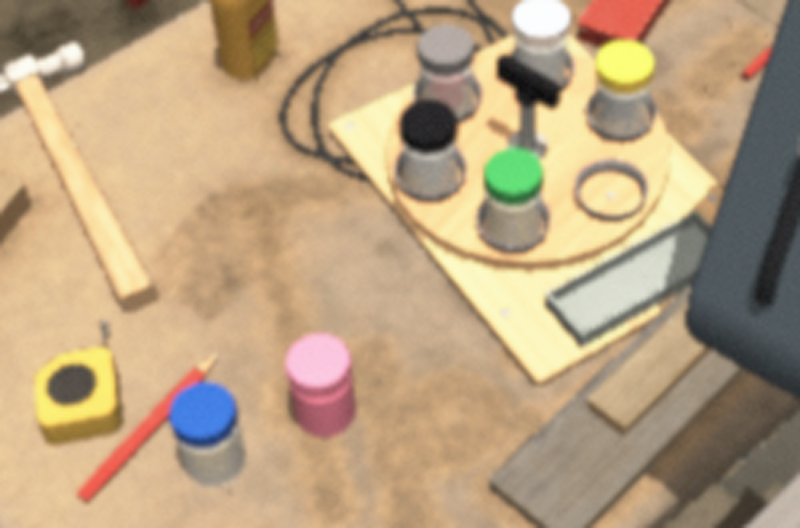

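Blue-lidded candidates: blue lid at top-view (182,240) with a clear body, and pink at (212,249), which is pink all over and so the look-alike. Blue is the one meant, and both enlarged crops confirm it. The empty cup is at (314,255) behind the tray, already near the front.

```bash
cat > meas.py <<'E'
from h import *
def lids(cam,d,lo,hi,amin=80):
    H,W=d.shape; r,c=np.mgrid[:H,:W]; P=world(cam,np.c_[c.ravel(),r.ravel()],d.ravel()).reshape(H,W,3)
    m=((P[...,2]>lo)&(P[...,2]<hi)&(d>0)&(P[...,0]>380)&(P[...,0]<720)&(P[...,1]<450)&(P[...,1]>-260)).astype(np.uint8)
    n,l,s,ce=cv2.connectedComponentsWithStats(m)
    out=[]
    for i in range(1,n):
        if s[i,4]>amin:
            Q=P[l==i]; out.append((s[i,4],ce[i],Q.mean(0),np.ptp(Q[:,:2],0)))
    return out,P
E
python3 - <<'E'
from meas import *
from scipy.optimize import least_squares
for n in ("top","scene"):
    d=np.load(n+"d.npy")
    L,P=lids(n,d,111,124); 
    for a,ce,q,e in L: print(n,a,ce.round(),q.round(1),e.round())
    C=np.array([q[:2] for a,ce,q,e in L if abs(np.hypot(q[0]-541,q[1]+70)-98)<25])
    if len(C)>=4:
        def f(v):
            ang=v[2]+np.arange(6)*np.pi/3; G=v[:2]+98*np.c_[np.cos(ang),np.sin(ang)]
            return np.array([ (c-G[np.argmin(((c-G)**2).sum(1))]) for c in C]).ravel()
        best=min((least_squares(f,[541,-70,a]) for a in np.linspace(0,1,6)),key=lambda s:s.cost)
        v=best.x; ang=v[2]+np.arange(6)*np.pi/3; G=v[:2]+98*np.c_[np.cos(ang),np.sin(ang)]
        free=[k for k in range(6) if np.min(np.hypot(*(C-G[k]).T))>40]
        print("axis",v[:2].round(1),"free",[(G[k].round(1),np.degrees(ang[k]).round(1)) for k in free],"res",best.fun.round(1))
    for a,ce,q,e in lids(n,d,75,91)[0]: print("table",n,a,ce.round(),q.round(1),e.round())
    for a,ce,q,e in lids(n,d,134,150,30)[0]: print("handle",n,a,ce.round(),q.round(1),e.round())
    # board outline: z 11..42 near the stand
    m=((P[...,2]>10)&(P[...,2]<22)&(np.hypot(P[...,0]-541,P[...,1]+70)<260)&(d>0)).astype(np.uint8)
    m=cv2.morphologyEx(m,cv2.MORPH_OPEN,np.ones((3,3)))
    k,l,s,_=cv2.connectedComponentsWithStats(m)
    for i in np.argsort(-s[1:,4])[:3]+1:
        if s[i,4]>150:
            r=cv2.minAreaRect(P[l==i][:,:2].astype(np.float32)); print("board",n,s[i],np.round(cv2.boxPoints(r)).tolist(),np.round(r[1]),r[2])
s=bot.get_state(); print(s["tool_pos"],np.round(s["tcp_rot"],3).tolist(),s["finger_gap"],s["time_s"])
E
```

```text
top 221 [306. 194.] [640.  -59.3 116.7] [54. 53.]
top 231 [335. 205.] [ 602.  -148.5  116.9] [51. 51.]
top 221 [281. 213.] [582.1  19.7 116.5] [51. 50.]
top 231 [340. 236.] [ 504.9 -160.4  116.7] [50. 52.]
top 224 [286. 244.] [484.7   7.9 117. ] [50. 53.]
axis [543.3 -70.4] free [(array([446., -82.]), np.float64(186.8))] res [-0.6 -0.4  0.1  0.5  0.2  0.   0.2  0.1  0.1 -0.2]
table top 208 [181. 240.] [506.8 343.4  80.5] [52. 53.]
table top 214 [212. 248.] [476.5 245.6  80.7] [51. 52.]
handle top 101 [311. 224.] [542.6 -70.6 140.9] [68. 17.]
board top [ 260  240   97   53 1417] [[310.0, -215.0], [460.0, -235.0], [501.0, 83.0], [352.0, 102.0]] [320. 151.] 82.59786987304688
board top [317 182  39  34 433] [[572.0, -208.0], [624.0, -260.0], [737.0, -148.0], [685.0, -96.0]] [159.  73.] 44.889060974121094
board top [273 176  43  23 426] [[614.0, -80.0], [693.0, -96.0], [720.0, 35.0], [641.0, 51.0]] [134.  81.] 78.5439682006836
scene 168 [299. 170.] [ 595.5 -145.9  115.4] [53. 55.]
scene 173 [269. 179.] [634.7 -55.7 115.3] [55. 52.]
scene 184 [325. 184.] [ 498.6 -157.2  115.7] [56. 55.]
sc
[... 216 characters left out ...]
-0.1  0.2]
table scene 258 [229. 278.] [470.1 249.7  79.4] [54. 54.]
table scene 278 [193. 293.] [500.9 346.6  79.5] [54. 52.]
handle scene 103 [295. 188.] [536.6 -66.7 138.8] [69. 22.]
board scene [270 246  45  39 806] [[337.0, 9.0], [486.0, -22.0], [507.0, 75.0], [357.0, 106.0]] [ 99. 153.] 78.32316589355469
board scene [307 238  44  29 496] [[333.0, -112.0], [375.0, -121.0], [405.0, 33.0], [363.0, 41.0]] [157.  43.] 78.96784973144531
board scene [327 213  28  28 295] [[347.0, -89.0], [391.0, -199.0], [450.0, -176.0], [405.0, -65.0]] [ 63. 119.] 22.073328018188477
[ 132.78967863 -533.71134562  404.74729905] [[0.97, 0.241, 0.0], [0.241, -0.97, -0.0], [-0.0, 0.0, -1.0]] 93.09654837359585 0.9
```

```bash
python3 - <<'E'
from h import *
c=bot.get_calibration("top"); K=np.array(c["intrinsics"]); V=np.linalg.inv(np.array(c["view"]))
def plane(u,v,z):
    a=world("top",[u,v],[1.])[0]; o=V[:3,3]; return o+(a-o)*(z-o[2])/(a-o)[2]
f=lambda x,y,z: plane(x/3.6+150,y/3.6+165,z)[:2].round(1)
for n,x,y,z in (("TL",460,40,16),("TR",740,88,16),("BL",397,422,16),("t1",465,368,38),("t2",637,395,38),("t3",628,452,38),("t4",448,425,38),("cup",591,325,50)): print(n,f(x,y,z))
E
python3 -m pendant '[[0.7,-0.95,0,0],[0.7,-0.95,0,0],[0.7,-0.95,0,0],[0.7,-0.95,0,0],[0.7,-0.95,0,0],[0.7,-0.95,0,0]]' 0.7
python3 -m pendant '[[0.7,-0.95,0,0],[0.7,-0.95,0,0],[0.7,-0.95,0,0],[0.7,-0.95,0,0],[0.7,-0.95,0,0],[0.7,-0.95,0,0]]'
```

```text
TL [714.3  31. ]
TR [ 661.2 -229.9]
BL [359.7  97.8]
t1 [408.9  32.9]
t2 [ 380.8 -122.6]
t3 [ 329.9 -112.8]
t4 [357.9  49.6]
cup [445.3 -82.4]
time_s: 1.5
tool_pos: [223.5, -312.6, 404.9]
tcp_rot: [[0.97, 0.244, 0.0], [0.244, -0.97, 0.0], [0.0, -0.0, -1.0]]
force: [-0.6, -0.3, -0.3]
finger_gap: 79.1
gripper_force: 0.0
time_s: 2.1
tool_pos: [313.8, -95.0, 405.0]
tcp_rot: [[0.969, 0.246, 0.001], [0.246, -0.969, 0.0], [0.001, 0.0, -1.0]]
force: [-0.9, 0.2, -0.6]
finger_gap: 78.9
gripper_force: 0.0
```

```bash
python3 -m pendant '[[0.73,-0.94,0,0],[0.73,-0.94,0,0],[0.73,-0.94,0,0],[0.73,-0.94,0,0],[0.73,-0.94,0,0],[0.73,-0.94,0,0]]' >/dev/null
python3 -m pendant '[[0.73,-0.94,0.4,0],[0.73,-0.94,0.4,0],[0.73,-0.94,0.4,0],[0.73,-0.94,0.4,0],[0.73,-0.94,0.4,0],[0.73,-0.94,0.4,0],[0.73,-0.94,0.4,0]]'
python3 - <<'E'
from h import *
p,d=bot.camera("scene"); cv2.imwrite("pics/s1.png",cv2.resize(p[180:370,100:340],None,fx=3,fy=3))
E
```

```text
time_s: 3.4
tool_pos: [506.3, 336.9, 323.7]
tcp_rot: [[0.97, 0.241, -0.001], [0.241, -0.97, -0.001], [-0.002, 0.001, -1.0]]
force: [-1.1, -0.5, 1.2]
finger_gap: 79.2
gripper_force: 0.0
```

View pics/s1.png

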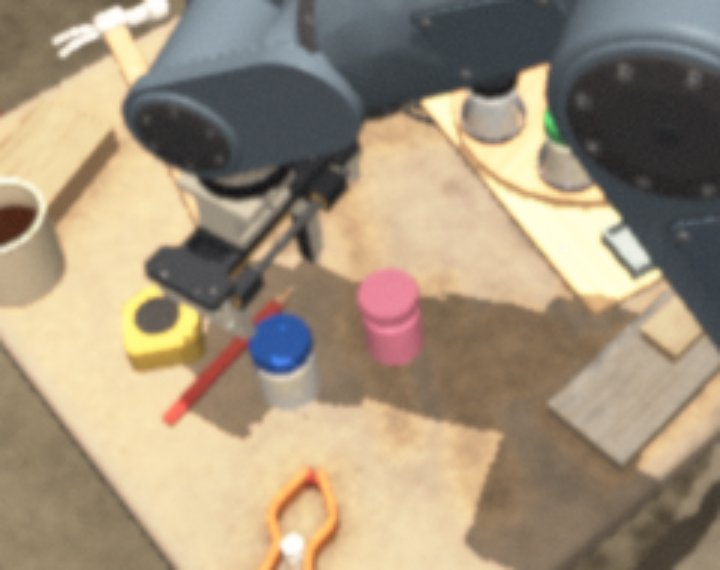

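The scene shows the gripper above the blue jar (lid at crop (282,343)) with pink clear to its right. I'll descend now.

```bash
python3 -m pendant '[[0.005,-0.035,0,0],[0.005,-0.035,0.1,0],[0.005,-0.035,0.25,0],[0.005,-0.035,0.38,0],[0.005,-0.035,0.46,0],[0.005,-0.035,0.49,0],[0.005,-0.035,0.49,0]]'
python3 -m pendant '[[0,0,0,0],[0,0,0,0],[0,0,0,0],[0,0,0,0],[0,0,0,0],[0,0,0,0]]' -1
```

```text
time_s: 4.15
tool_pos: [504.8, 344.8, 227.0]
tcp_rot: [[0.971, 0.241, -0.0], [0.241, -0.971, -0.0], [-0.0, 0.0, -1.0]]
force: [-0.1, -1.0, 0.9]
finger_gap: 79.1
gripper_force: 0.0
time_s: 4.75
tool_pos: [504.8, 345.2, 227.3]
tcp_rot: [[0.97, 0.241, 0.001], [0.241, -0.97, 0.001], [0.001, -0.0, -1.0]]
force: [-0.1, 0.6, 4.7]
finger_gap: 52.2
gripper_force: 30.0
```

```bash
python3 -m pendant '[[0,0,-0.05,0],[0,0,-0.15,0],[0,0,-0.3,0],[0,0,-0.5,0],[0,0,-0.7,0],[0,0,-0.88,0],[0,0,-0.95,0]]'
python3 -m pendant '[[-0.04,0.1,0,0],[-0.12,0.3,0,0],[-0.2,0.5,0,0],[-0.28,0.7,0,0],[-0.37,0.9,0,0],[-0.4,0.99,0,0]]' >/dev/null
python3 -m pendant '[[-0.04,0.1,0,0],[-0.12,0.3,0,0],[-0.2,0.5,0,0],[-0.28,0.7,0,0],[-0.36,0.88,0,0],[-0.4,0.97,0,0],[-0.41,0.99,0,0],[-0.41,0.99,0,0],[-0.41,0.99,0,0]]'
python3 - <<'E'
from h import *
for n in("scene","top"):
    p,d=bot.camera(n); np.save(n+"1d.npy",d); cv2.imwrite(f"pics/{n}2.png",cv2.resize(p[130:290,210:400],None,fx=3.5,fy=3.5))
s=bot.get_state();print(s["tool_pos"],s["joint_pos"])
E
```

```text
time_s: 5.45
tool_pos: [504.7, 345.0, 420.8]
tcp_rot: [[0.97, 0.241, 0.004], [0.241, -0.97, 0.002], [0.005, -0.001, -1.0]]
force: [0.2, 1.2, -0.8]
finger_gap: 52.5
gripper_force: 30.0
time_s: 6.95
tool_pos: [443.1, -77.6, 416.4]
tcp_rot: [[0.97, 0.242, -0.001], [0.242, -0.97, 0.0], [-0.0, -0.001, -1.0]]
force: [-1.2, -0.3, -1.5]
finger_gap: 52.5
gripper_force: 30.0
[443.18525475 -77.44461068 416.59305006] [-1.58457550e+01  8.75688549e+00  1.07819876e+02  6.55751043e-03
  6.34409714e+01  6.01054029e+01]
```

View pics/scene2.png

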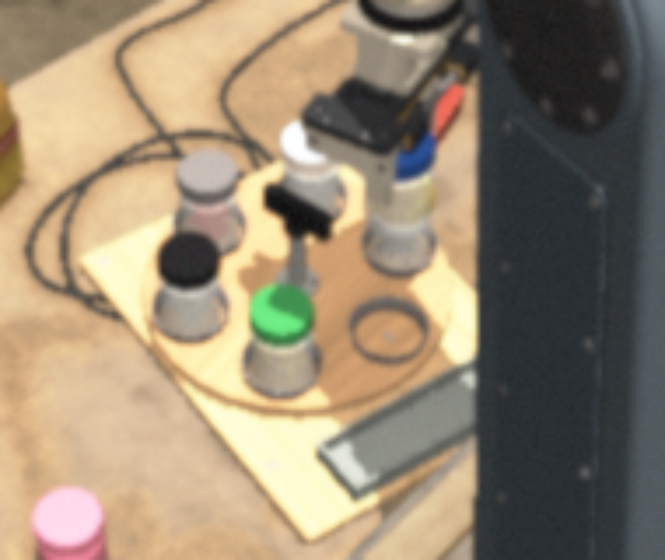

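```bash
python3 -m pendant '[[0,0.014,0.1,0],[0,0.014,0.25,0],[0,0.014,0.4,0],[0,0.014,0.53,0],[0,0.014,0.6,0],[0,0.014,0.62,0],[0,0.014,0.62,0],[0,0.014,0.62,0]]'
python3 - <<'E'
from h import *
p,d=bot.camera("scene"); cv2.imwrite("pics/s3.png",cv2.resize(p[170:260,270:370],None,fx=6,fy=6,interpolation=cv2.INTER_CUBIC))
s=bot.get_state();print(s["tool_pos"])
# predicted pixel of cup centre (scene estimate) and jar at current height
c=bot.get_calibration("scene");K=np.array(c["intrinsics"]);V=np.array(c["view"])
for P in([439.8,-78.6,50],[439.8,-78.6,50+19],[446,-82,50]):
    q=V[:3]@np.r_[P,1]; print(K[0,0]*q[0]/-q[2]+K[0,2], K[1,1]*q[1]/q[2]+K[1,2])
E
```

```text
time_s: 7.85
tool_pos: [444.1, -80.9, 293.5]
tcp_rot: [[0.97, 0.242, 0.001], [0.242, -0.97, -0.0], [0.001, 0.001, -1.0]]
force: [-0.1, 0.5, -0.8]
finger_gap: 52.9
gripper_force: 30.0
[444.02662895 -80.92422164 293.59809448]
320.8944686028668 223.63671418966825
321.18224685752926 219.45379108075522
320.117506664822 221.8807780785929
```

View pics/s3.png

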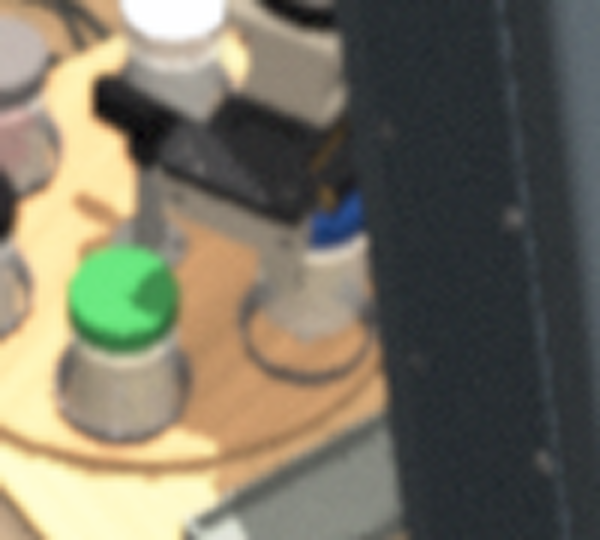

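Jar is centred over the cup ring (ring about 243–376, jar about 256–370 in the crop), so I'll lower it gently.

```bash
python3 -m pendant '[[0,0,0.03,0],[0,0,0.06,0],[0,0,0.09,0],[0,0,0.11,0],[0,0,0.13,0],[0,0,0.14,0],[0,0,0.145,0],[0,0,0.15,0],[0,0,0.15,0],[0,0,0.15,0]]'
```

```text
time_s: 8.9
tool_pos: [443.8, -81.1, 263.3]
tcp_rot: [[0.97, 0.242, 0.0], [0.242, -0.97, -0.0], [0.0, 0.0, -1.0]]
force: [-2.7, -0.5, 6.3]
finger_gap: 52.6
gripper_force: 30.0
```

```bash
python3 -m pendant '[[0,0,0,0],[0,0,0,0],[0,0,0,0],[0,0,0,0]]' 0.45
python3 -m pendant '[[0,0,-0.03,0],[0,0,-0.12,0],[0,0,-0.3,0],[0,0,-0.5,0],[0,0,-0.65,0],[0,0,-0.7,0],[0,0,-0.7,0]]'
python3 - <<'E'
from meas import *
for n in("scene",):
    p,d=bot.camera(n); cv2.imwrite("pics/s4.png",cv2.resize(p[160:260,240:360],None,fx=5,fy=5,interpolation=cv2.INTER_CUBIC))
    for a,ce,q,e in lids(n,d,108,130,40)[0]: print(n,a,ce.round(),q.round(1),e.round())
E
```

```text
time_s: 9.3
tool_pos: [443.8, -81.1, 262.7]
tcp_rot: [[0.97, 0.241, 0.0], [0.241, -0.97, -0.0], [0.0, 0.0, -1.0]]
force: [-0.7, 0.3, 0.1]
finger_gap: 67.2
gripper_force: 0.0
time_s: 10.0
tool_pos: [443.7, -81.1, 403.7]
tcp_rot: [[0.97, 0.241, 0.002], [0.241, -0.97, -0.001], [0.002, 0.001, -1.0]]
force: [0.3, 0.4, -0.1]
finger_gap: 67.5
gripper_force: 0.0
scene 74 [294. 172.] [ 602.5 -132.5  114.4] [47. 42.]
scene 195 [269. 179.] [633.8 -54.9 114.7] [54. 54.]
scene 140 [327. 185.] [ 491.4 -159.5  115.2] [45. 49.]
scene 98 [294. 193.] [534.5 -63.4 121. ] [67. 29.]
scene 218 [263. 203.] [575.4  23.  114.8] [55. 51.]
scene 227 [322. 209.] [439.1 -79.2 114.9] [52. 54.]
scene 231 [290. 219.] [478.4  11.9 114.7] [55. 56.]
```

View pics/s4.png

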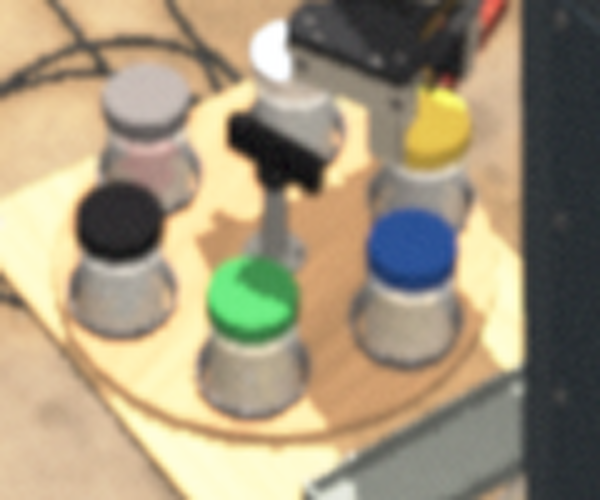

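```bash
python3 -m pendant '[[0.2,0.02,0,0.06],[0.4,0.05,0,0.119],[0.485,0.06,0,0.119],[0.485,0.06,0.12,0.119],[0.485,0.06,0.28,0.119],[0.485,0.06,0.42,0.119],[0.485,0.06,0.5,0.119],[0.485,0.06,0.53,0.119],[0.485,0.06,0.53,0.119]]'
python3 -m pendant '[[0,0,0,0],[0,0,0,0],[0,0,0,0],[0,0,0,0],[0,0,0,0],[0,0,0,0],[0,0,0,0],[0,0,0,0]]' -1
```

```text
time_s: 10.95
tool_pos: [540.4, -69.3, 295.1]
tcp_rot: [[0.993, 0.119, -0.003], [0.119, -0.993, 0.001], [-0.003, -0.001, -1.0]]
force: [0.8, -0.6, -0.4]
finger_gap: 67.8
gripper_force: 0.0
time_s: 11.75
tool_pos: [540.7, -68.6, 296.9]
tcp_rot: [[0.993, 0.119, -0.0], [0.119, -0.993, 0.002], [-0.0, -0.002, -1.0]]
force: [-0.3, 6.2, 2.9]
finger_gap: 24.0
gripper_force: 30.0
```

```bash
python3 -m pendant '[[0,0,0,0],[0,0,0,0],[0,0,0,0]]' -1
python3 - <<'E'
from meas import *
for n in("scene","top"):
    p,d=bot.camera(n); cv2.imwrite(f"pics/{n}5.png",cv2.resize(p[160:260,240:360],None,fx=5,fy=5,interpolation=cv2.INTER_CUBIC))
    for a,ce,q,e in lids(n,d,108,130,40)[0]: print(n,a,ce.round(),q.round(1),e.round())
E
```

```text
time_s: 12.05
tool_pos: [540.7, -68.6, 296.8]
tcp_rot: [[0.993, 0.119, -0.0], [0.119, -0.993, 0.002], [-0.0, -0.002, -1.0]]
force: [-0.7, 7.1, 2.5]
finger_gap: 23.9
gripper_force: 30.0
scene 55 [263. 180.] [644.3 -42.2 114.4] [41. 41.]
scene 63 [296. 196.] [523.3 -59.3 121.2] [39. 31.]
scene 218 [263. 203.] [575.2  23.1 114.9] [56. 56.]
scene 53 [316. 210.] [449.5 -64.7 114.4] [36. 27.]
scene 234 [290. 219.] [478.1  11.9 115.2] [55. 53.]
top 204 [306. 193.] [642.6 -59.2 117. ] [49. 53.]
top 111 [335. 201.] [ 614.1 -149.5  116.9] [25. 50.]
top 154 [280. 211.] [588.1  23.2 116.8] [47. 47.]
top 89 [344. 237.] [ 500.7 -173.5  116.6] [40. 26.]
top 61 [280. 244.] [484.2  24.4 116.4] [40. 19.]
```

View pics/scene5.png

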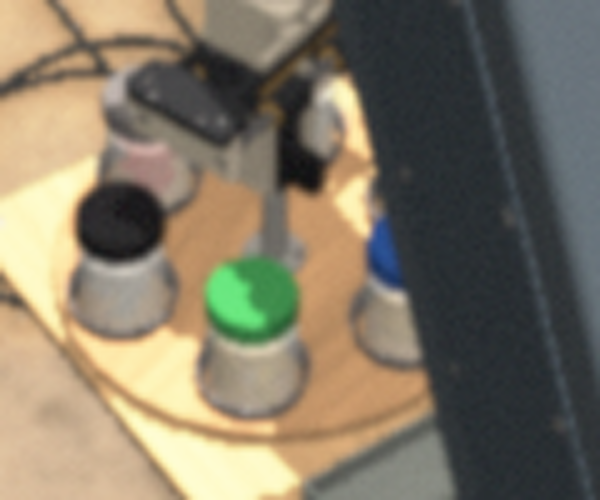

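The fingers straddle the handle's thicker middle hub, the jars are undisturbed and the grip is 30 N. Now I'll turn clockwise by about 17.3°.

```bash
python3 -m pendant '[[0,0,0,0.01],[0,0,0,0.03],[0,0,0,0.055],[0,0,0,0.08],[0,0,0,0.105],[0,0,0,0.13],[0,0,0,0.15],[0,0,0,0.16],[0,0,0,0.16]]'
python3 -m pendant '[[0,0,0,0.02],[0,0,0,0.045],[0,0,0,0.07],[0,0,0,0.09],[0,0,0,0.11],[0,0,0,0.12],[0,0,0,0.128],[0,0,0,0.128],[0,0,0,0.128]]'
python3 - <<'E'
from meas import *
for n in("scene","top"):
    p,d=bot.camera(n); cv2.imwrite(f"pics/{n}6.png",p[160:300,240:380] if 0 else cv2.resize(p[165:295,245:365],None,fx=4.5,fy=4.5,interpolation=cv2.INTER_CUBIC))
    for a,ce,q,e in lids(n,d,108,130,40)[0]: print(n,a,ce.round(),q.round(1),e.round())
E
```

```text
time_s: 13.05
tool_pos: [540.7, -68.5, 296.9]
tcp_rot: [[0.999, -0.049, -0.0], [-0.049, -0.999, 0.002], [-0.0, -0.002, -1.0]]
force: [-0.4, 9.1, 2.6]
finger_gap: 24.3
gripper_force: 30.0
time_s: 13.95
tool_pos: [540.7, -68.5, 296.9]
tcp_rot: [[0.983, -0.182, -0.0], [-0.182, -0.983, 0.002], [-0.001, -0.002, -1.0]]
force: [-0.3, 8.3, 1.9]
finger_gap: 24.0
gripper_force: 30.0
scene 214 [262. 196.] [599.7   7.7 114.9] [57. 55.]
scene 66 [294. 196.] [526.6 -54.6 121.3] [49. 29.]
scene 181 [313. 215.] [442.6 -45.4 114.6] [51. 51.]
scene 233 [280. 217.] [503.6  25.6 115.2] [53. 55.]
top 229 [315. 193.] [639.9 -87.7 116.7] [51. 50.]
top 122 [284. 202.] [615.2   9.5 116.6] [41. 42.]
top 150 [279. 236.] [508.4  28.3 117. ] [50. 38.]
```

View pics/top6.png

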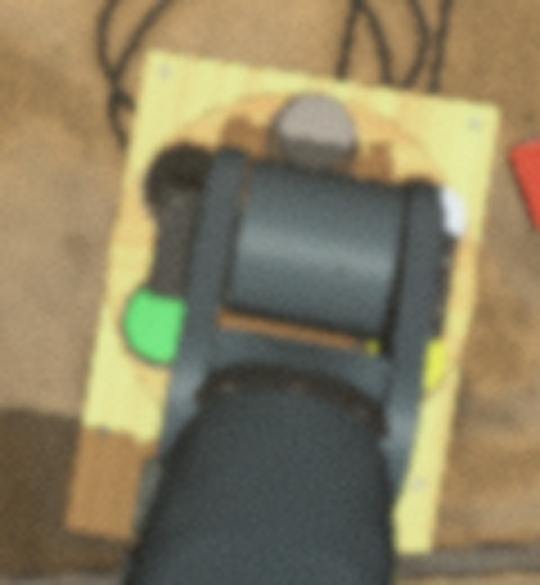

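View pics/scene6.png

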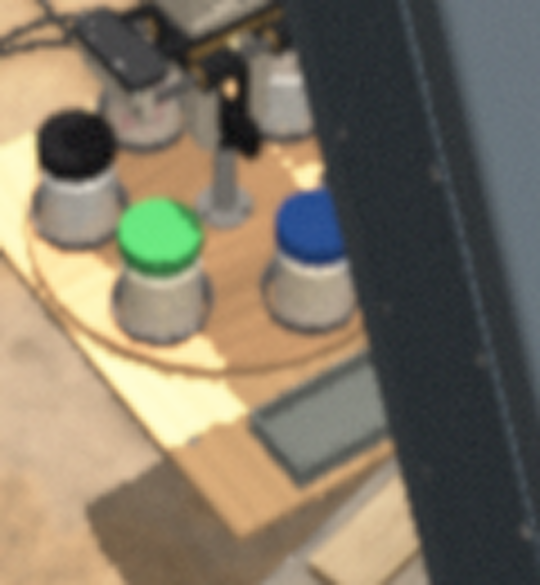

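```bash
python3 -m pendant '[[0,0,0,0.01],[0,0,0,0.01],[0,0,0,0.01],[0,0,0,0.01],[0,0,0,0.01]]'
python3 -c "
from cell import bot
print(bot.finish_job())"
```

```text
time_s: 14.55
tool_pos: [540.7, -68.5, 296.9]
tcp_rot: [[0.981, -0.192, -0.0], [-0.192, -0.981, 0.002], [-0.001, -0.002, -1.0]]
force: [-0.7, 8.5, 2.3]
finger_gap: 23.8
gripper_force: 30.0
the job is handed in; nothing more can be done
None
```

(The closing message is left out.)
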